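# Roll a filter cartridge into its V-cradle

### The job

Roll the white filter cartridge along the bench by its side, up the sloping side of the grey V-cradle and into the groove, then push it lengthways in the groove until its end rests against the blue stop. Only push it with the fingers: do not lift or stand up the cartridge, and leave the bottle, beaker, tape roll and marker where they are.

Things in the scene. Friction and masses are not known exactly. Their poses are not given: they have to be found in the camera images.
- cartridge: Loose white filter cartridge with blue end caps: a smooth rigid round bar, 40 mm in diameter, 160 mm long, about 0.25 kg, lying on its side on the bench beside the cradle's ramp; it rolls easily. Origin at its centre, on its axis, 20 mm above the bench; x axis along its length; y and z turn with it as it rolls (z is up at the start).
- cradle: Grey metal V-cradle fixed to the bench. Origin on the bench under the V's bottom line; z up, x along the groove to the stop. Profile from x = -75 to +45 mm; across it: ramp from bench level at y = -94 mm up to a crest 13 mm high at y = -18, near flank down at 30 degrees to the V's bottom (y = 0, 3 mm high), far flank up at 45 degrees to 28 mm at y = 25, flat top to y = 36 mm.
- stop (a point): Centre of the stop's round black rubber face (26 mm across), at x = 75 mm, y = -3.3 mm, z = 28 mm of the cradle; the face looks to the cradle's -x. It sits on an upright blue plate 46 mm wide and 50 mm high; between it and the V profile is only a tongue 3 mm high.
- home (a point): Where the cartridge's centre is when it lies in the V against the stop: x = -5 mm, y = -3.3 mm, z = 28 mm of the cradle. The end that is pushed then sticks out 10 mm beyond the profile, at x = -85 mm. The cartridge starts 20 to 35 mm short of this along x, 160 to 200 mm to -y of the cradle's origin, its axis within 0.2 rad of the groove.
- bottle: Loose bystander: white reagent bottle with a red cap, 40 mm wide, 87 mm high, standing. Origin at the centre of its underside.
- beaker: Loose bystander: glass beaker, 52 mm wide, 68 mm high, standing. Origin at the centre of its underside.
- tape_roll: Loose bystander: roll of cream tape lying flat, 52 mm wide, 19 mm high. Origin at the centre of its underside.
- marker: Loose bystander: felt marker with a black cap, lying, 136 mm long along its y axis, 13 mm high. Origin at the centre of its underside.
There are look-alikes about, which are no part of the job. There is more than one size of the cartridge; the job needs the smaller. What is shaped like the cradle but green is not meant.

How it is judged:
By the outcome, as a careful person would: the job done as asked, in the order asked, and still so for the second after the job is handed in, with the robot touching nothing.
It also fails if it takes over 45 s, if anything falls off the work surface, if the arm or the gripper's body presses on something with over 40 N, if the wrist force passes 120 N, or if a joint passes its speed limit or range.

### The arm

A 6-joint arm with a two-finger parallel gripper is mounted at the origin on a cart in front of the work surface, level with it; the furniture and walls round the work are solid. World frame = base frame: x ahead of the robot, y to its left, z up, the work surface at z = 0. Lengths are in m, angles in rad, forces in N, time in s.
With the tool pointing down it reaches from about 0.35 to 0.85 m from the base axis. Payload 8.1 kg.
Tool frame: the origin (TCP) lies on the centre line of the jaws, within the pads' length; the fingertips stand robot.tip_reach ahead of it and the grasp point (between the pads) lies 5 mm behind it (robot.tip_reach is the distance from the TCP to the fingertips, in m); z points along the fingers, y is the direction in which the jaws open and shut (so a half turn about z gives the same grasp; the last joint's range is limited). The gripper opens to 93 mm and grips with 3 to 60 N. Pads are 15 mm wide; open, the fingers measure 128 mm over their backs; the gripper's body (75 mm by 188 mm) begins 65 mm behind the grasp point.
Start: joints at [1.062, 0.13, 1.488, -0, 1.523, -0.085], TCP at [0.247, 0.547, 0.208] pointing down, gripper open.
Joint ranges: [-2.96, 2.96], [-0.89, 2.26], [0.02, 2.5], [-1.34, 4.48], [0, 2.73], [-2.66, 2.66]. Speed limits (rad/s): [2.39, 2.39, 2.79, 3.14, 3.14, 3.14].

### API

Orientations are given as a rotation vector (axis times angle).
In Python, from plant import sensors, read_camera, robot gives the robot as it stands.
- The arm moves only by the tool play_rows, never from a script. Its argument "series" is a list that holds one entry, the list of rows, each a list of 5 numbers: the closure, from -1 (fully open) to 1 (shut), then the shift along the world's x, y, z in m, then the turn about the world's z in rad. A call has 1 to 8 rows; each row is the pose to reach, as a shift and turn from the pose commanded when the call began; what a row does not reach only later rows make up. A row lasts 1/10 s, in which the tool goes at most 50 mm and 8.59 degrees, less where a joint would pass 70% of its speed; a pose out of reach is approached as far as the arm can. A call with a gripper value outside its range is refused whole. The fingers move at their own pace and stop on an object; "force" is the grip in N (left out, the last holds). Time passes only in rows, so rows that repeat a pose let the fingers close. It gives the time, the measured TCP pose, the force and the opening at its end, in the units of the state.
- sensors.read_state(): the state, without advancing time (a new reading comes with each control period).
- read_camera(name): name is "scene" or "top" or "wrist"; returns a dict with "color" (384x512x3 uint8, red, green, blue), "range_z" (384x512 float32, m along the optical axis (not along the pixel's ray), 0 where there is no reading), "intrinsics" (3x3 intrinsics, pixels), "rvec" (rotation vector, rad) and "tvec" (3), from world to camera coordinates, as OpenCV has them. Camera axes: x right, y down, z forward; pixel columns grow to the right and rows downward; lengths in m; the calibration is good to about 2 mm. A picture is of the moment at which its call begins.
- robot.close_job(): hands the job in, once; it reports no verdict.
The state is a dict: "t": time; "q": joint angles; "dq": joint speeds; "joint_torque": joint torques, N m; "tool_pos": TCP position; "orientation": TCP orientation; "force": force on the tool from outside, world axes, zero at the start; "wrist_torque": the same for the moment, N m; "opening": finger opening in m.
Only numpy, scipy, OpenCV 4.12 (cv2) and the standard library are available. Lean on these libraries where they do the work, as an engineer would, in place of code of your own. Each camera call takes 0.05 s, during which the arm holds its last target.

## Working session

There is one attempt and no reset: what is moved stays moved. The work goes in short steps, Python scripts to look and compute and a tool call to move; the robot and the scene stay as the last step left them, time stands still between calls to the robot, and variables do not carry over. Pictures are saved under pics/ and viewed, and the job is handed in when it is done.

Besides the shell and the picture viewer there is one more tool, called after ">>>" as a command line: name --argument value ..., lists and objects as JSON in quotes. play_rows: Moves the arm, as the interface text tells. Its arguments: {"type":"object","properties":{"series":{"type":"array","items":{"type":"array","items":{"type":"array","items":{"type":"number"}}}},"force":{"type":"number"}},"required":["series"]}

```bash
mkdir -p pics; ls
python3 - <<'E'
from plant import sensors, read_camera, robot
import cv2,numpy as np
s=sensors.read_state();print(s, robot.tip_reach)
for n in ("scene","top","wrist"):
    c=read_camera(n);cv2.imwrite(f"pics/a_{n}.png",cv2.cvtColor(c["color"],cv2.COLOR_RGB2BGR));np.savez(f"a_{n}.npz",**c)
E
```

```text
pics
{'t': 0.0, 'q': array([ 1.06159273e+00,  1.31158100e-01,  1.48929322e+00, -2.54616387e-06,
        1.52300419e+00, -8.54074486e-02]), 'dq': array([-2.44531731e-04, -9.57766977e-06, -1.62946670e-03, -2.32493588e-03,
        1.62085995e-03, -1.28904876e-03]), 'joint_torque': array([-1.60854594e-03, -5.59819758e+01, -4.91769826e+01,  7.68271554e-02,
        3.49295523e-02, -1.26074683e-04]), 'tool_pos': array([0.24642489, 0.5464011 , 0.20658166]), 'orientation': array([-6.60612168e-01, -3.07079385e+00,  2.79847141e-03]), 'force': array([-1.22825282, -1.04875961, -0.50242216]), 'wrist_torque': array([-0.00168847,  0.00604394, -0.00303316]), 'opening': 0.09315575810736947} 0.014
```

View pics/a_scene.png

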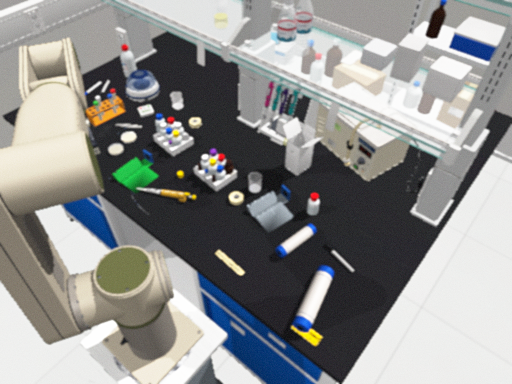

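View pics/a_top.png

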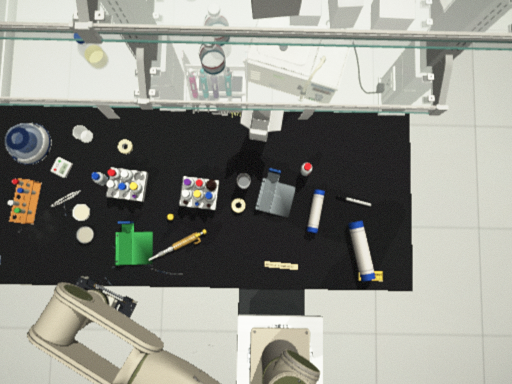

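View pics/a_wrist.png

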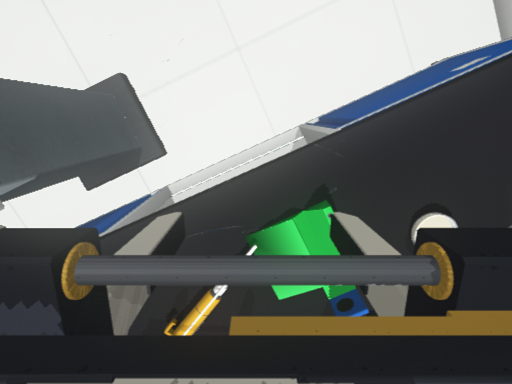

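The scene view puts the small cartridge at (297,240), the large one at (315,298), the grey cradle at (270,210) and the green one at (135,175). In the top view, the candidates are:
- **Cartridge:** small one at (316,211) and large one at (361,250). I choose the small one.
- **Cradle:** grey one at (275,195) and green one at (134,245). I choose the grey one.

The bystanders in the top view are the bottle (306,170), beaker (243,181), tape roll (238,206) and marker (353,201).

```bash
cat > h.py <<'E'
import cv2,numpy as np
def cam(c):
    R,_=cv2.Rodrigues(np.array(c["rvec"]));return np.array(c["intrinsics"]),R,np.array(c["tvec"]).ravel()
def ray(c,uv,z):
    K,R,t=cam(c);uv=np.atleast_2d(np.array(uv,float))
    d=(R.T@np.linalg.inv(K)@np.c_[uv,np.ones(len(uv))].T).T
    o=-R.T@t;return o+d*((z-o[2])/d[:,2])[:,None]
def cloud(c):
    K,R,t=cam(c);Z=c["range_z"];v,u=np.indices(Z.shape)
    P=np.stack([(u-K[0,2])/K[0,0]*Z,(v-K[1,2])/K[1,1]*Z,Z],-1)
    return (P-t)@R
E
python3 - <<'E'
from h import *
c=dict(np.load("a_top.npz"))
im=cv2.cvtColor(c["color"],cv2.COLOR_RGB2BGR)
cv2.imwrite("pics/b.png",cv2.resize(im[150:300,220:400],None,fx=4,fy=4,interpolation=cv2.INTER_CUBIC))
W=cloud(c)
print(-cam(c)[1].T@cam(c)[2], cam(c)[0])
hsv=cv2.cvtColor(c["color"],cv2.COLOR_RGB2HSV)
blue=cv2.inRange(hsv,(100,120,60),(125,255,255))
n,l,st,ce=cv2.connectedComponentsWithStats(blue)
for i in range(1,n):
    if st[i,4]>15 and ce[i,0]>220 and ce[i,1]<300:
        m=l==i;print(ce[i],st[i],np.median(W[m],0),W[m][:,2].max())
# cradle height rows
for v in range(180,216,5):print(v,[tuple(np.round(W[v,u]*1000).astype(int)) for u in range(254,296,4)])
E
```

```text
[0.43785301 0.11151737 1.59213329] [[416.8967515    0.         256.29321977]
 [  0.         416.8967515  195.96884209]
 [  0.           0.           1.        ]]
[274.45945946 169.94594595] [269 168  12   5  37] [0.69519769 0.03180598 0.04962007] 0.0595743663081411
[319.09615385 191.46153846] [314 189  11   6  52] [ 0.61883644 -0.13814241  0.03606322] 0.04427663355484737
[356.05319149 224.10638298] [349 220  15   9  94] [ 0.49856564 -0.27307476  0.04872207] 1.592133292859103
[312.04 229.68] [307 227  11   6  50] [ 0.47400983 -0.11284587  0.03432551] 1.592133292859103
[367.51282051 276.85897436] [361 273  14   8  78] [ 0.30644831 -0.3157381   0.05075151] 0.06243576610397271
180 [(np.int64(662), np.int64(106), np.int64(3)), (np.int64(663), np.int64(91), np.int64(1)), (np.int64(663), np.int64(76), np.int64(-1)), (np.int64(658), np.int64(61), np.int64(35)), (np.int64(663), np.int64(45), np.int64(9)), (np.int64(663), np.int64(30), np.int64(4)), (np.int64(664), np.int64(14), np.int64(5)), (np.int64(664), np.int64(-1), np.int64(4)), (np.int64(664), np.int64(-17), np.int64(4)), (np.int64(666
[... 2860 characters left out ...]
nt64(13), np.int64(3)), (np.int64(548), np.int64(-2), np.int64(14)), (np.int64(549), np.int64(-18), np.int64(-1)), (np.int64(549), np.int64(-33), np.int64(3)), (np.int64(550), np.int64(-49), np.int64(1))]
215 [(np.int64(527), np.int64(104), np.int64(3)), (np.int64(528), np.int64(89), np.int64(0)), (np.int64(528), np.int64(73), np.int64(-4)), (np.int64(529), np.int64(58), np.int64(-2)), (np.int64(528), np.int64(43), np.int64(6)), (np.int64(529), np.int64(28), np.int64(7)), (np.int64(529), np.int64(12), np.int64(1)), (np.int64(529), np.int64(-3), np.int64(3)), (np.int64(530), np.int64(-19), np.int64(-1)), (np.int64(530), np.int64(-34), np.int64(0)), (np.int64(530), np.int64(-49), np.int64(2))]
```

View pics/b.png

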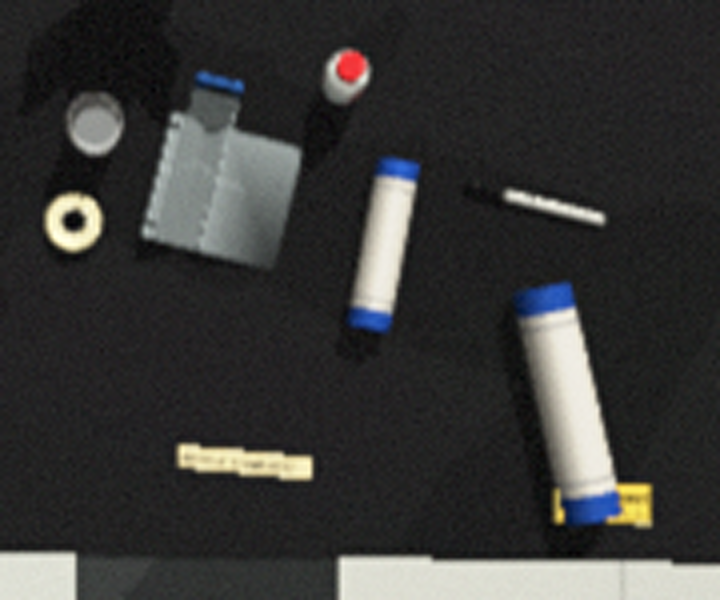

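The crop shows the chosen small cartridge with its blue caps (crop 385,245), beside the ramp of the grey cradle. The cradle's blue stop is at crop (220,82). The larger look-alike is at crop (568,405). Next I'll take coarse poses.

```bash
cat >> h.py <<'E'
def pose_fit(local,world):  # 2D rigid fit
    a=local-local.mean(0);b=world-world.mean(0)
    th=np.arctan2((a[:,0]*b[:,1]-a[:,1]*b[:,0]).sum(),(a*b).sum())
    R=np.array([[np.cos(th),-np.sin(th)],[np.sin(th),np.cos(th)]])
    t=world.mean(0)-R@local.mean(0);return th,t,R
E
python3 - <<'E'
from h import *
c=dict(np.load("a_top.npz"))
full=lambda p:np.array([220+(p[0]+.5)/4-.5,150+(p[1]+.5)/4-.5])
L=[];Wd=[]
for p,l in [((302,148),(45,-94,0)),((272,270),(-75,-94,0)),((172,112),(45,36,28)),((143,238),(-75,36,28)),((220,78),(85,-3.3,50))]:
    w=ray(c,full(p),l[2]/1000)[0,:2];L.append(np.array(l[:2])/1000);Wd.append(w)
L=np.array(L);Wd=np.array(Wd)
th,t,R=pose_fit(L[:4],Wd[:4]);print("cradle",th,t);print(((Wd-t)@R-L)*1000)
hsv=cv2.cvtColor(c["color"],cv2.COLOR_RGB2HSV)
m=((hsv[...,2]>110)).astype(np.uint8)|(cv2.inRange(hsv,(100,120,60),(125,255,255))>0).astype(np.uint8)
m[:, :300]=0;m[:,335:]=0;m[:185]=0;m[240:]=0
n,l,st,ce=cv2.connectedComponentsWithStats(m.astype(np.uint8));i=1+st[1:,4].argmax();print(st[i])
r=cv2.minAreaRect(np.argwhere(l==i)[:,::-1].astype(np.float32));print(r)
bp=cv2.boxPoints(r);w=ray(c,bp,.02)[:,:2]
ctr=w.mean(0);e=[w[0]-w[1],w[1]-w[2]];print("cart",ctr,[np.linalg.norm(x) for x in e],[np.arctan2(x[1],x[0]) for x in e])
print("in cradle",(ctr-t)@R)
for nm,p,z in [("bottle",(350,65),.087),("beaker",(95,125),.0),("tape",(73,222),.019),("mk1",(507,195),.006),("mk2",(603,219),.006)]:
    w=ray(c,full(p),z)[0,:2];print(nm,w,(w-t)@R)
E
```

```text
cradle -0.21637291904227732 [0.61548476 0.04915352]
[[ 0.72153496  0.07984902]
 [-0.49822905  1.719477  ]
 [ 1.25042451 -0.32176376]
 [-1.47373042 -1.47756226]
 [-0.21885665  2.53243531]]
[307 189  18  44 446]
((315.60546875, 210.4273223876953), (10.559181213378906, 43.73778533935547), 10.437475204467773)
cart [ 0.54869127 -0.12880002] [np.float64(0.16624791304680778), np.float64(0.040125848580590096)] [np.float64(2.965353297666185), np.float64(1.4070946904891772)]
in cradle [-0.02703145 -0.18814392]
bottle [ 0.70635889 -0.08671673] [ 0.11792497 -0.11319247]
beaker [0.65830066 0.14733874] [0.02073831 0.10508787]
tape [0.56271629 0.16569537] [-0.07655824  0.1024956 ]
mk1 [ 0.59778426 -0.24875293] [ 0.04666933 -0.29476014]
mk2 [ 0.57651283 -0.34077798] [ 0.04565062 -0.38920612]
```

Run:
```python
from h import *
c=dict(np.load("a_wrist.npz"));K,R,t=cam(c)
Rt,_=cv2.Rodrigues(np.array([-6.60612168e-01, -3.07079385e+00,  2.79847141e-03]))
p=-R.T@t;print("cam in tool",Rt.T@(p-[0.2464,.5464,.2066]),"cam axes in tool",(R@Rt).round(2))
th=-.2164;G=np.array([[np.cos(th),-np.sin(th)],[np.sin(th),np.cos(th)]]);o=np.array([.6155,.0492])
for l in [(-.027,-.29),(-.027,-.235),(-.027,-.06)]: print(l,o+G@l)
```

```text
cam in tool [ 0.06823265 -0.00053966 -0.17537226] cam axes in tool [[ 0.    1.   -0.  ]
 [-0.97  0.   -0.25]
 [-0.25  0.    0.97]]
(-0.027, -0.29) [ 0.52686238 -0.22823895]
(-0.027, -0.235) [ 0.53867171 -0.17452173]
(-0.027, -0.06) [ 0.57624683 -0.0036033 ]
```

>>> play_rows --series '[[[-1,0.012,-0.03,0.005,-0.057],[-1,0.024,-0.06,0.01,-0.114],[-1,0.036,-0.09,0.015,-0.17],[-1,0.048,-0.12,0.02,-0.227],[-1,0.06,-0.15,0.025,-0.284],[-1,0.072,-0.18,0.03,-0.34],[-1,0.084,-0.21,0.035,-0.397],[-1,0.097,-0.242,0.04,-0.454]]]'

```text
t: 0.95
tool_pos: [0.3438, 0.3037, 0.2476]
orientation: [-1.338, -2.842, 0.0]
force: [0.6, 0.5, -0.4]
opening: 0.0931
```

>>> play_rows --series '[[[-1,0.012,-0.03,0,-0.057],[-1,0.024,-0.06,0,-0.114],[-1,0.036,-0.09,0,-0.17],[-1,0.048,-0.12,0,-0.227],[-1,0.06,-0.15,0,-0.284],[-1,0.072,-0.18,0,-0.34],[-1,0.084,-0.21,0,-0.397],[-1,0.097,-0.242,0,-0.454]]]'

```text
t: 1.75
tool_pos: [0.4408, 0.0617, 0.2475]
orientation: [-1.943, -2.468, -0.0]
force: [0.4, 0.5, 0.2]
opening: 0.0927
```

>>> play_rows --series '[[[-1,0.012,-0.03,0,-0.057],[-1,0.024,-0.06,0,-0.114],[-1,0.036,-0.09,0,-0.17],[-1,0.048,-0.12,0,-0.227],[-1,0.06,-0.15,0,-0.284],[-1,0.072,-0.18,0,-0.34],[-1,0.084,-0.21,0,-0.397],[-1,0.097,-0.242,0,-0.455]]]'

```text
t: 2.55
tool_pos: [0.5379, -0.1802, 0.2473]
orientation: [-2.45, -1.966, 0.0]
force: [-0.2, 0.5, 0.6]
opening: 0.093
```

Run:
```python
from plant import sensors, read_camera, robot
import cv2,numpy as np
s=sensors.read_state();print(s['t'],s['tool_pos'],s['orientation'],s['force'],s['q'])
c=read_camera("wrist");cv2.imwrite("pics/c_wrist.png",cv2.cvtColor(c["color"],cv2.COLOR_RGB2BGR));np.savez("c_wrist.npz",**c)
```

```text
2.55 [ 0.53787543 -0.18020171  0.24729244] [-2.44977500e+00 -1.96592909e+00  1.68539307e-04] [-0.2290641   0.52481449  0.63761984] [-4.13756990e-01  2.89664155e-02  1.52322825e+00  1.49977881e-04
  1.58991751e+00 -1.95477162e-01]
```

View pics/c_wrist.png

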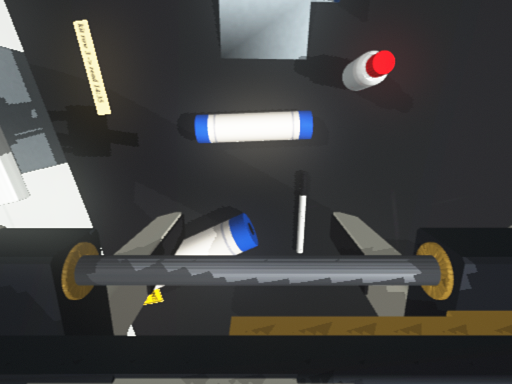

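The wrist view shows the cartridge level at (255,127). The ramp's lower edge runs between (220,58) and (308,60), the bottle is at (375,68), and the marker's near end is at about (302,185). Next I'll refine the poses from this view.

```bash
cat > m.py <<'E'
from h import *
c=dict(np.load("c_wrist.npz"))
im=cv2.cvtColor(c["color"],cv2.COLOR_RGB2BGR)
cv2.imwrite("pics/d.png",cv2.resize(im[0:150,170:350],None,fx=4,fy=4,interpolation=cv2.INTER_CUBIC))
hsv=cv2.cvtColor(c["color"],cv2.COLOR_RGB2HSV)
m=((hsv[...,2]>110)).astype(np.uint8)|(cv2.inRange(hsv,(105,150,70),(125,255,255))>0).astype(np.uint8)
m[:85]=0;m[165:]=0;m[:,:180]=0;m[:,340:]=0
n,l,st,ce=cv2.connectedComponentsWithStats(m);i=1+st[1:,4].argmax()
r=cv2.minAreaRect(np.argwhere(l==i)[:,::-1].astype(np.float32));print(st[i],r)
# end face lines at z~.02, sides: tangent approx
w=ray(c,cv2.boxPoints(r),.02)[:,:2];ctr=w.mean(0);e=[w[0]-w[1],w[1]-w[2]]
print("cart",ctr,[np.linalg.norm(x) for x in e],[np.arctan2(x[1],x[0]) for x in e])
W=cloud(c);q=W[l==i];q=q[q[:,2]>.03];print(q.mean(0),np.percentile(q[:,2],95))
E
python3 m.py
```

```text
[ 194  111  119   32 3364] ((253.22122192382812, 126.53114318847656), (28.737022399902344, 118.46527862548828), 87.70938873291016)
cart [ 0.54342011 -0.12745054] [np.float64(0.16569386337370887), np.float64(0.03977614875884591)] [np.float64(2.9627279844524965), np.float64(1.4427418561952194)]
[ 0.54458918 -0.12734213  0.03796824] 0.03863848828878807
```

View pics/d.png

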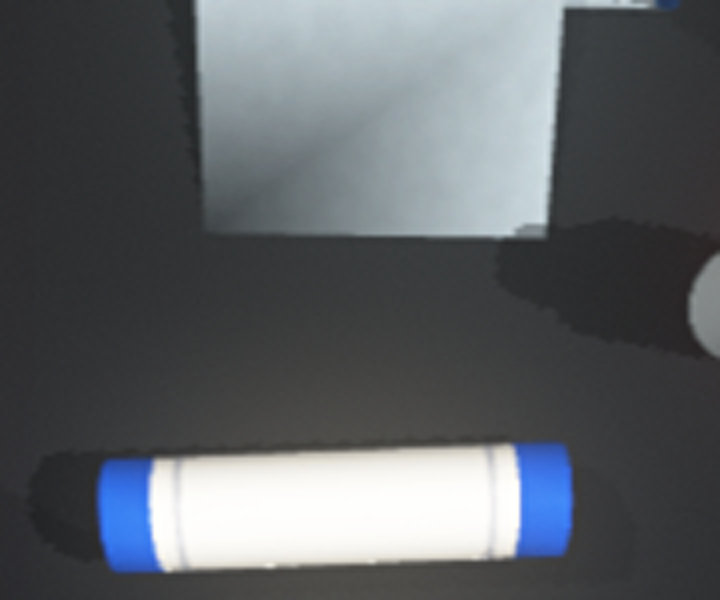

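Run:
```python
from h import *
c=dict(np.load("c_wrist.npz"))
w=ray(c,[(220.6,58.2),(306.7,59.2)],0)[:,:2];d=w[1]-w[0];th=np.arctan2(d[1],d[0]);print(w,np.linalg.norm(d),th)
for th in (th,-.2164):
    G=np.array([[np.cos(th),-np.sin(th)],[np.sin(th),np.cos(th)]])
    o=w.mean(0)-G@np.array([-.015,-.094]);print(th,o,"cart local",(np.array([.5438,-.1274])-o)@G)
    p,R,t=-cam(c)[1].T@cam(c)[2],0,0
    for n,x in [("bot",ray(c,(360,78),.02)[0,:2]),("mk",ray(c,(302,183),.006)[0,:2])]:print(n,(x-o)@G)
```

```text
[[ 0.51906551 -0.0264513 ]
 [ 0.63685036 -0.05379886]] 0.1209179956171922 -0.22814009990093068
-0.22814009990093068 [0.61382889 0.04804677] cart local [-0.02853422 -0.18673889]
bot [ 0.1159234  -0.12054805]
mk [ 0.04681565 -0.2713859 ]
-0.2164 [0.61279129 0.04846181] cart local [-0.02962203 -0.1865736 ]
bot [ 0.11560271 -0.12208324]
mk [ 0.04472891 -0.27209938]
```

>>> play_rows --series '[[[-1,0,0,-0.04,0],[-1,0,0,-0.08,0],[-1,0,0,-0.12,0],[-1,0,0,-0.16,0],[-1,0,0,-0.19,-0.005],[-1,0,0,-0.21,-0.005],[-1,0,0,-0.221,-0.005],[-1,0,0,-0.221,-0.005]]]'

```text
t: 3.4
tool_pos: [0.5363, -0.1784, 0.0248]
orientation: [-2.45, -1.961, 0.003]
force: [-0.7, 1.0, 0.7]
opening: 0.0929
```

```bash
cat > snap.py <<'E'
import sys
from plant import sensors, read_camera
import cv2,numpy as np
s=sensors.read_state();p=s['tool_pos'];e=p[:2]-[.614,.0485]
print(s['t'],p.round(4),"local",round(.975*e[0]-.221*e[1],4),round(.221*e[0]+.975*e[1],4),s['force'].round(1))
for n in sys.argv[2:]:
    c=read_camera(n);np.savez(f"{sys.argv[1]}_{n}.npz",**c);im=cv2.cvtColor(c["color"],cv2.COLOR_RGB2BGR)
    if n=="top": im=cv2.resize(im[150:270,220:380],None,fx=4,fy=4,interpolation=cv2.INTER_CUBIC)
    if n=="scene": im=cv2.resize(im[150:290,210:370],None,fx=4,fy=4,interpolation=cv2.INTER_CUBIC)
    cv2.imwrite(f"pics/{sys.argv[1]}_{n}.png",im)
E
python3 snap.py e scene wrist
```

```text
3.4 [ 0.5363 -0.1784  0.0248] local -0.0257 -0.2384 [-0.7  1.   0.7]
```

View pics/e_scene.png

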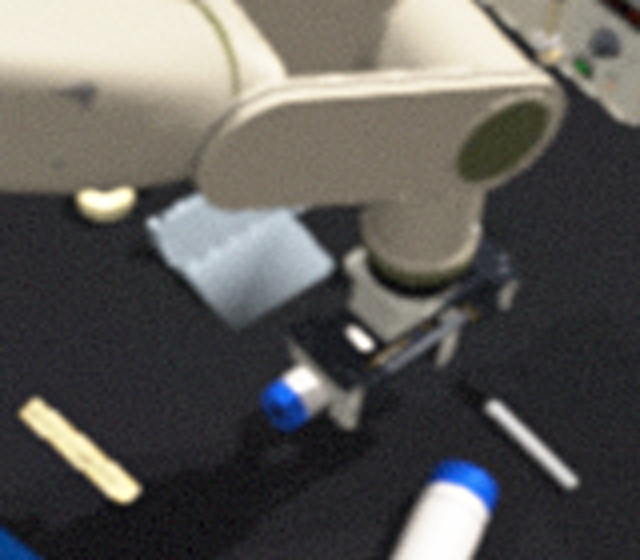

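View pics/e_wrist.png

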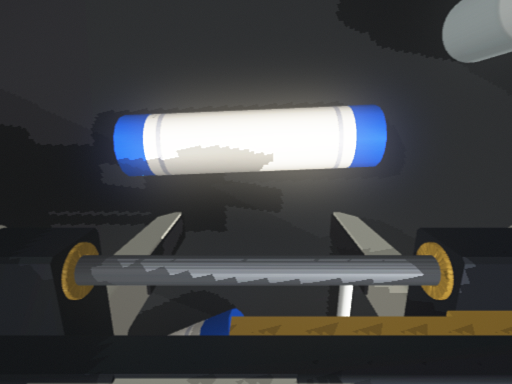

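The fingers are down behind the cartridge, which still lies at wrist pixel (250,140). I'm now pushing it slowly along the cradle's +y.

>>> play_rows --series '[[[-1,0.0015,0.0068,0,0],[-1,0.003,0.0136,0,0],[-1,0.004,0.0176,0,0],[-1,0.005,0.022,0,0],[-1,0.006,0.0265,0,0],[-1,0.007,0.031,0,0],[-1,0.008,0.0355,0,0],[-1,0.009,0.04,0,0]]]'

```text
t: 4.3
tool_pos: [0.5467, -0.1392, 0.0275]
orientation: [2.452, 1.963, -0.001]
force: [-5.8, -1.4, 12.4]
opening: 0.093
```

```bash
python3 snap.py f wrist
```

```text
4.3 [ 0.5467 -0.1392  0.0275] local -0.0242 -0.1978 [-5.8 -1.4 12.4]
```

View pics/f_wrist.png

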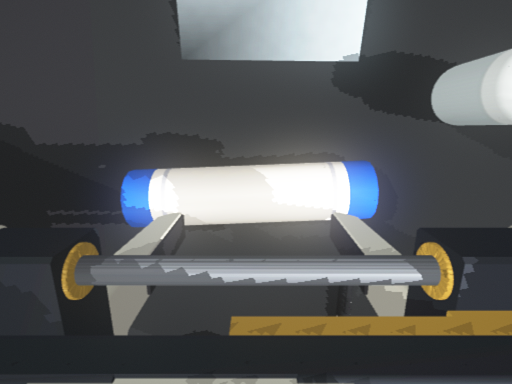

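>>> play_rows --series '[[[-1,0,0,0,0],[-1,0,0,0,0]]]'

```text
t: 4.55
tool_pos: [0.5467, -0.1392, 0.0276]
orientation: [2.453, 1.963, -0.001]
force: [-4.4, -0.8, 9.2]
opening: 0.0933
```

Run:
```python
from h import *
from plant import sensors
s=sensors.read_state();print({k:np.round(s[k],4) for k in('t','tool_pos','force','wrist_torque','q')})
c=dict(np.load("f_wrist.npz"));W=cloud(c)
G=np.array([[.975,.221],[-.221,.975]]);o=np.array([.614,.0485])
hsv=cv2.cvtColor(c["color"],cv2.COLOR_RGB2HSV)
for u in (130,200,260,320,370):
    col=[( v,*(((W[v,u,:2]-o)@G)*1000).round(0),round(W[v,u,2]*1000)) for v in range(160,235,8)]
    print(u,[tuple(map(int,x)) for x in col])
```

```text
{'t': np.float64(4.55), 'tool_pos': array([ 0.5467, -0.1392,  0.0276]), 'force': array([-4.4262, -0.7611,  9.2359]), 'wrist_torque': array([0.0149, 1.3288, 0.1472]), 'q': array([-3.3970e-01,  1.9550e-01,  1.7587e+00, -7.0000e-04,  1.1876e+00,
       -1.1870e-01])}
130 [(160, -119, -162, -1), (168, -119, -168, -1), (176, -107, -168, 26), (184, -105, -173, 31), (192, -104, -177, 36), (200, -104, -181, 37), (208, -104, -187, 37), (216, -105, -192, 37), (224, -108, -199, 33), (232, -125, -220, -3)]
200 [(160, -67, -162, -2), (168, -63, -164, 20), (176, -61, -168, 29), (184, -60, -172, 33), (192, -60, -176, 37), (200, -60, -181, 37), (208, -60, -186, 38), (216, -61, -193, 35), (224, -63, -201, 29), (232, -70, -220, -2)]
260 [(160, -23, -162, -3), (168, -23, -163, 25), (176, -23, -167, 31), (184, -23, -171, 35), (192, -23, -176, 36), (200, -23, -181, 37), (208, -23, -186, 37), (216, -23, -193, 35), (224, -22, -213, -1), (232, -22, -220, -3)]
320 [(160, 22, -162, -3), (168, 16, -163, 27), (176, 15, -167, 31), (184, 14, -171, 36), (192, 14, -176, 38), (200, 14, -181, 37), (208, 15, -186, 37), (216, 16, -193, 33), (224, 25, -213, -1), (232, 25, -220, -2)]
370 [(160, 59, -162, -1), (168, 47, -162, 29), (176, 45, -166, 34), (184, 45, -171, 36), (192, 45, -176, 38), (200, 45, -181, 37), (208, 46, -186, 37), (216, 49, -194, 30), (224, 64, -212, -1), (232, 34, -189, 69)]
```

```bash
python3 snap.py g scene wrist
python3 - <<'E'
from h import *
c=dict(np.load("g_wrist.npz"));W=cloud(c)
im=cv2.cvtColor(c["color"],cv2.COLOR_RGB2BGR)
cv2.imwrite("pics/g2.png",cv2.resize(im[150:300,100:280],None,fx=4,fy=4,interpolation=cv2.INTER_CUBIC))
G=np.array([[.975,.221],[-.221,.975]]);o=np.array([.614,.0485])
for v in range(196,256,4):
    print(v,[tuple((np.r_[(G@(W[v,u,:2]-o)),W[v,u,2]]*1000).round().astype(int).tolist()) for u in (150,160,165,170,175,180,185,345,350)])
E
```

```text
4.55 [ 0.5467 -0.1392  0.0276] local -0.0242 -0.1978 [-4.4 -0.8  9.2]
196 [(-159, -122, 38), (-154, -125, 36), (-151, -126, 37), (-148, -127, 37), (-145, -129, 37), (-142, -130, 37), (-139, -131, 38), (-50, -173, 38), (-47, -175, 38)]
200 [(-161, -124, 36), (-155, -127, 38), (-152, -128, 39), (-149, -130, 37), (-146, -131, 38), (-144, -132, 37), (-141, -134, 37), (-51, -176, 38), (-48, -177, 38)]
204 [(-161, -126, 39), (-156, -129, 38), (-153, -130, 38), (-151, -132, 36), (-148, -133, 37), (-144, -134, 39), (-142, -136, 38), (-52, -179, 37), (-49, -180, 38)]
208 [(-163, -129, 38), (-157, -131, 38), (-155, -133, 37), (-152, -134, 37), (-149, -136, 37), (-146, -137, 37), (-143, -138, 38), (-53, -182, 36), (-50, -183, 37)]
212 [(-164, -131, 37), (-159, -134, 37), (-156, -135, 38), (-154, -137, 36), (-151, -138, 37), (-148, -139, 37), (-144, -140, 38), (-54, -184, 36), (-51, -186, 36)]
216 [(-166, -134, 36), (-157, -135, 44), (-154, -136, 45), (-151, -137, 45), (-149, -139, 44), (-148, -141, 40), (-146, -143, 36), (-56, -183, 45), (-53, -184, 45)]
220 [(-169, -136, 35), (-154, -136, 52),
[... 743 characters left out ...]
5, 38), (-63, -183, 66), (-61, -182, 70)]
240 [(-151, -138, 78), (-147, -140, 77), (-146, -142, 75), (-148, -145, 66), (-150, -149, 58), (-151, -152, 49), (-172, -169, -1), (-64, -185, 67), (-63, -181, 74)]
244 [(-150, -138, 82), (-147, -141, 79), (-147, -144, 75), (-149, -147, 66), (-151, -151, 58), (-152, -154, 50), (-174, -172, -2), (-65, -186, 68), (-63, -183, 75)]
248 [(-148, -139, 87), (-147, -142, 82), (-148, -145, 75), (-149, -149, 68), (-151, -152, 60), (-179, -174, -3), (-176, -176, -3), (-66, -189, 66), (-64, -185, 75)]
252 [(-147, -140, 89), (-148, -144, 81), (-149, -147, 76), (-151, -151, 68), (-153, -155, 59), (-181, -177, -2), (-176, -178, 0), (-67, -190, 68), (-65, -187, 76)]
```

View pics/g2.png

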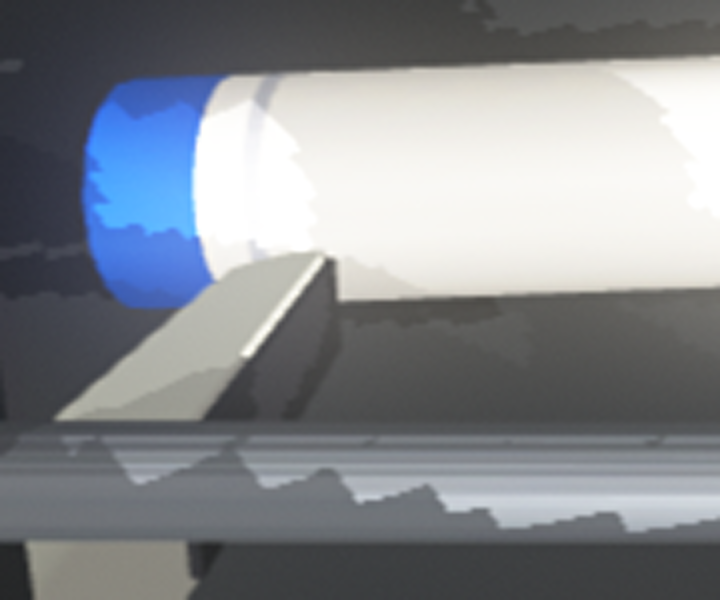

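View pics/g_scene.png

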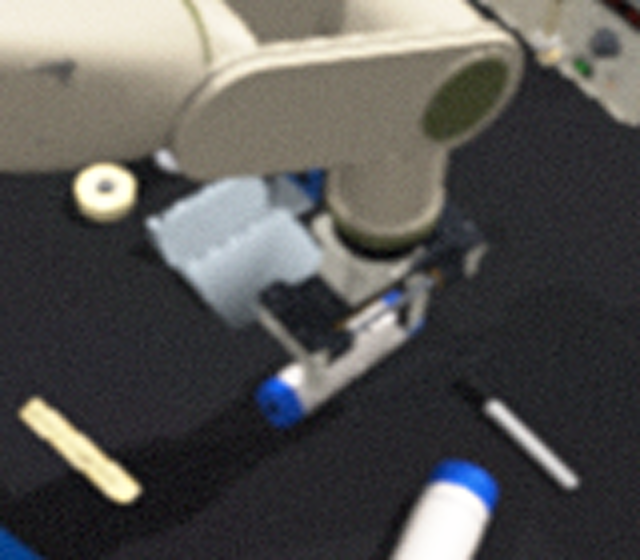

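Run:
```python
from h import *
c=dict(np.load("g_wrist.npz"));W=cloud(c)
G=np.array([[.975,.221],[-.221,.975]]);o=np.array([.614,.0485])
for v in range(204,252,4):
    print(v,[tuple((np.r_[((W[v,u,:2]-o)@G),W[v,u,2]]*1000).round().astype(int).tolist()) for u in (135,140,145,150,155,160,165,170,175,180,185,190,330,335,345,350,355,360)])
```

```text
204 [(-101, -184, 37), (-98, -184, 37), (-94, -184, 38), (-91, -183, 39), (-88, -184, 38), (-85, -184, 38), (-82, -184, 38), (-79, -184, 36), (-76, -184, 37), (-72, -183, 39), (-69, -184, 38), (-67, -184, 37), (21, -184, 37), (24, -184, 37), (30, -184, 37), (33, -183, 38), (37, -184, 37), (39, -183, 38)]
208 [(-101, -187, 38), (-98, -187, 37), (-95, -187, 37), (-92, -187, 38), (-88, -187, 38), (-85, -186, 38), (-82, -187, 37), (-79, -187, 37), (-76, -187, 37), (-73, -187, 37), (-69, -186, 38), (-67, -186, 38), (21, -186, 37), (24, -186, 37), (31, -187, 36), (34, -187, 37), (37, -186, 37), (40, -187, 36)]
212 [(-101, -189, 37), (-98, -189, 37), (-95, -189, 38), (-92, -189, 37), (-89, -189, 37), (-86, -189, 37), (-82, -189, 38), (-80, -190, 36), (-76, -189, 37), (-73, -189, 37), (-70, -189, 38), (-67, -189, 37), (22, -190, 35), (24, -189, 38), (31, -189, 36), (34, -189, 36), (38, -190, 35), (41, -190, 35)]
216 [(-102, -192, 36), (-99, -192, 36), (-96, -192, 36), (-93, -192, 36), (-90, -192, 36), (-83, -189, 44), (-80, -189, 45), (-77, -189, 45), (-74, -189, 44), (-72, -191, 40), (-70, 
[... 1869 characters left out ...]
 -226, -2), (22, -203, 49), (22, -194, 67), (22, -191, 74), (24, -190, 76), (25, -189, 78)]
244 [(-82, -189, 83), (-80, -189, 82), (-78, -189, 82), (-75, -189, 82), (-73, -189, 83), (-72, -191, 79), (-71, -193, 75), (-71, -197, 66), (-71, -201, 58), (-71, -205, 50), (-82, -230, -2), (-78, -231, -3), (34, -229, -1), (22, -205, 50), (22, -196, 68), (22, -193, 75), (23, -191, 78), (24, -189, 82)]
248 [(-80, -189, 87), (-79, -190, 86), (-77, -190, 85), (-73, -189, 87), (-72, -191, 84), (-71, -192, 82), (-71, -195, 75), (-71, -198, 68), (-71, -202, 60), (-87, -234, -3), (-83, -234, -3), (-78, -233, -1), (34, -233, 0), (38, -233, -1), (22, -199, 66), (22, -195, 75), (22, -192, 81), (23, -190, 84)]
```

Run:
```python
from h import *
from plant import robot
print(repr(robot.tip_reach),[x for x in dir(robot) if x[0]!='_'])
for f,z in (("c",.2473),("e",.0248),("g",.0276)):
    c=dict(np.load(f+"_wrist.npz"));K,R,t=cam(c);print(f,-R.T@t)
    W=cloud(c)
    G=np.array([[.975,.221],[-.221,.975]]);o=np.array([.614,.0485])
    for v in range(206,226,3):
        print(v,[tuple((np.r_[((W[v,u,:2]-o)@G),W[v,u,2]-z]*1000).round().astype(int).tolist())+(round(float(c['range_z'][v,u]),3),) for u in (165,170,175,180,340,345)])
```

```text
0.014 ['IKError', 'close_job', 'tip_reach']
c [ 0.55179228 -0.11450653  0.42258392]
206 [(-171, -313, -249, 0.446), (-163, -313, -249, 0.446), (-155, -313, -248, 0.445), (-147, -313, -250, 0.446), (109, -312, -249, 0.446), (117, -312, -250, 0.446)]
209 [(-171, -318, -249, 0.447), (-163, -317, -248, 0.445), (-155, -318, -249, 0.446), (-147, -318, -248, 0.446), (109, -316, -248, 0.446), (118, -316, -249, 0.447)]
212 [(-171, -323, -248, 0.447), (-164, -323, -248, 0.447), (-76, -231, 10, 0.175), (-72, -231, 11, 0.174), (28, -231, 10, 0.174), (118, -322, -250, 0.449)]
215 [(-80, -231, 15, 0.17), (-77, -231, 15, 0.17), (-74, -232, 14, 0.17), (-72, -232, 13, 0.172), (26, -231, 16, 0.169), (29, -231, 16, 0.169)]
218 [(-79, -231, 20, 0.165), (-76, -231, 21, 0.164), (-73, -231, 21, 0.164), (-71, -233, 16, 0.169), (25, -231, 20, 0.165), (28, -231, 20, 0.165)]
221 [(-77, -231, 25, 0.16), (-75, -232, 24, 0.161), (-72, -232, 23, 0.162), (-70, -234, 19, 0.167), (24, -232, 22, 0.163), (27, -231, 24, 0.161)]
224 [(-76, -232, 29, 0.156), (-73, -232, 29, 0.156), (-71, -233, 26, 0.159), (-70, -235, 20, 
[... 1489 characters left out ...]
 (-80, -190, 9, 0.176), (-76, -189, 9, 0.175), (-73, -189, 9, 0.175), (27, -189, 10, 0.174), (31, -189, 8, 0.176)]
215 [(-81, -189, 16, 0.169), (-78, -189, 16, 0.169), (-75, -189, 15, 0.169), (-72, -190, 13, 0.172), (26, -189, 14, 0.171), (29, -189, 15, 0.169)]
218 [(-79, -189, 20, 0.165), (-76, -189, 21, 0.164), (-73, -189, 20, 0.164), (-71, -191, 16, 0.169), (24, -189, 21, 0.164), (27, -189, 20, 0.165)]
221 [(-77, -189, 26, 0.159), (-75, -189, 26, 0.159), (-72, -190, 24, 0.161), (-71, -192, 18, 0.168), (23, -190, 24, 0.161), (26, -189, 25, 0.16)]
224 [(-76, -189, 31, 0.154), (-73, -189, 30, 0.155), (-72, -191, 25, 0.16), (-71, -194, 19, 0.167), (22, -190, 27, 0.158), (24, -189, 30, 0.155)]
```

The force reading and wrist depth agree. With the jaws open, the tips sit about 10 mm behind the TCP because the fingers swing, so they are resting on top of the cartridge. I'll lift, back off, then lower about 24 mm more.

>>> play_rows --series '[[[-1,0,0,0.006,0],[-1,0,0,0.015,0],[-1,-0.003,-0.013,0.02,0],[-1,-0.006,-0.0265,0.02,0],[-1,-0.006,-0.0265,0.02,0]]]'

```text
t: 5.15
tool_pos: [0.5404, -0.1678, 0.0469]
orientation: [2.454, 1.96, -0.0]
force: [0.6, -0.0, -0.5]
opening: 0.093
```

```bash
python3 snap.py i wrist
```

```text
5.15 [ 0.5404 -0.1678  0.0469] local -0.0239 -0.2272 [ 0.6 -0.  -0.5]
```

View pics/i_wrist.png

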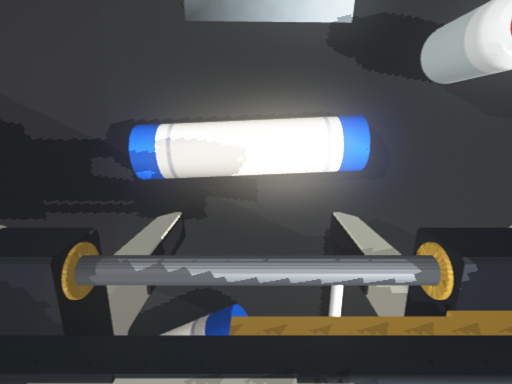

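The cartridge is free and still lying at (250,148), with the fingertips clear behind it. I'm lowering now.

>>> play_rows --series '[[[-1,0,0,-0.02,0],[-1,0,0,-0.036,0],[-1,0,0,-0.043,0],[-1,0,0,-0.043,0]]]'

```text
t: 5.6
tool_pos: [0.539, -0.1648, 0.0015]
orientation: [-2.45, -1.961, 0.003]
force: [0.1, -0.2, -0.4]
opening: 0.0932
```

>>> play_rows --series '[[[-1,0.001,0.0045,0,0],[-1,0.002,0.009,0,0],[-1,0.003,0.0135,0,0],[-1,0.004,0.018,0,0],[-1,0.005,0.0225,0,0],[-1,0.006,0.027,0,0],[-1,0.007,0.0315,0,0],[-1,0.008,0.036,0,0]]]'

```text
t: 6.4
tool_pos: [0.5488, -0.1291, 0.0036]
orientation: [-2.453, -1.963, 0.0]
force: [-0.1, -0.1, 0.3]
opening: 0.0929
```

```bash
python3 snap.py j wrist
```

```text
6.4 [ 0.5488 -0.1291  0.0036] local -0.0243 -0.1876 [-0.1 -0.1  0.3]
```

View pics/j_wrist.png

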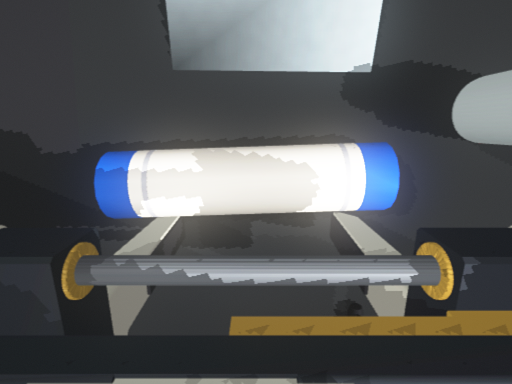

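The cartridge now rolls ahead of both fingers and lies at (248,180). I'll keep going to the foot of the ramp.

>>> play_rows --series '[[[-1,0.001,0.004,0,0],[-1,0.0018,0.008,0,0],[-1,0.0027,0.012,0,0],[-1,0.0036,0.016,0,0],[-1,0.0045,0.02,0,0],[-1,0.0054,0.024,0,0],[-1,0.0063,0.028,0,0],[-1,0.0072,0.032,0,0]]]'

```text
t: 7.25
tool_pos: [0.556, -0.0972, 0.0036]
orientation: [2.453, 1.963, 0.0]
force: [1.0, 0.7, 0.4]
opening: 0.0931
```

>>> play_rows --series '[[[-1,0.001,0.004,0,0],[-1,0.0018,0.008,0,0],[-1,0.0027,0.012,0,0],[-1,0.0036,0.016,0,0],[-1,0.0045,0.02,0,0],[-1,0.0054,0.024,0,0],[-1,0.0063,0.028,0,0],[-1,0.0072,0.032,0,0]]]'

```text
t: 8.05
tool_pos: [0.5632, -0.0654, 0.0037]
orientation: [2.453, 1.963, -0.0]
force: [0.1, -1.2, 1.3]
opening: 0.0928
```

```bash
python3 snap.py k wrist top
```

```text
8.05 [ 0.5632 -0.0654  0.0037] local -0.0243 -0.1223 [ 0.1 -1.2  1.3]
```

View pics/k_wrist.png

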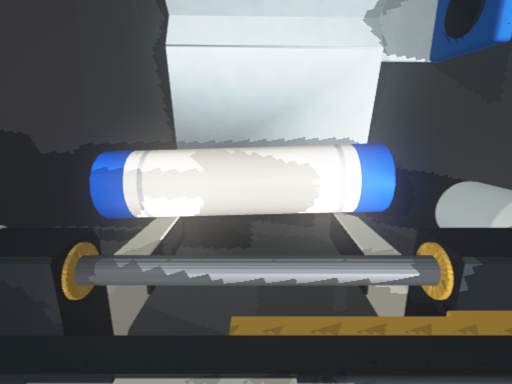

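View pics/k_top.png

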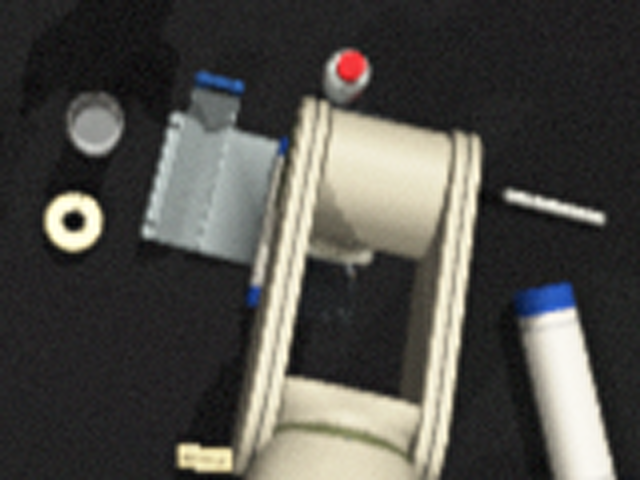

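The cartridge is at the foot of the ramp and parallel to its edge, at wrist (243,180). The bottle is unmoved in the top view. Next comes the ramp, with the fingers rising along its slope.

>>> play_rows --series '[[[-1,0.001,0.004,0.0007,0],[-1,0.0018,0.008,0.0014,0],[-1,0.0027,0.012,0.0021,0],[-1,0.0036,0.016,0.0028,0],[-1,0.0045,0.02,0.0035,0],[-1,0.0054,0.024,0.0042,0],[-1,0.0063,0.028,0.0049,0],[-1,0.0072,0.032,0.0056,0]]]'

```text
t: 8.95
tool_pos: [0.5704, -0.0332, 0.0093]
orientation: [-2.453, -1.963, 0.0]
force: [0.1, -1.0, 1.4]
opening: 0.0931
```

>>> play_rows --series '[[[-1,0.0008,0.0035,0.0007,0],[-1,0.0016,0.007,0.0014,0],[-1,0.0024,0.0105,0.0021,0],[-1,0.0031,0.014,0.0027,0],[-1,0.0039,0.0175,0.0033,0],[-1,0.0047,0.021,0.004,0],[-1,0.0055,0.0245,0.0046,0],[-1,0.0063,0.028,0.005,0]]]'

```text
t: 9.75
tool_pos: [0.5767, -0.0053, 0.0143]
orientation: [-2.453, -1.963, 0.0]
force: [-1.0, -3.1, 1.6]
opening: 0.0928
```

```bash
python3 snap.py l wrist
```

```text
9.75 [ 0.5767 -0.0053  0.0143] local -0.0245 -0.0607 [-1.  -3.1  1.6]
```

View pics/l_wrist.png

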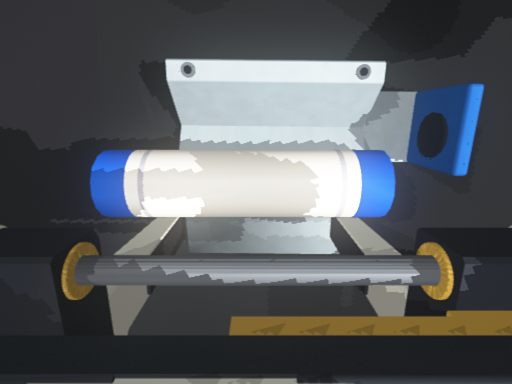

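>>> play_rows --series '[[[-1,0.0005,0.0022,0.0005,0],[-1,0.001,0.0044,0.001,0],[-1,0.0015,0.0066,0.0014,0],[-1,0.002,0.0088,0.0017,0],[-1,0.0024,0.0108,0.0019,0],[-1,0.0028,0.0126,0.002,0],[-1,0.0032,0.0142,0.002,0],[-1,0.0036,0.0158,0.002,0]]]'

```text
t: 10.6
tool_pos: [0.5801, 0.0107, 0.0161]
orientation: [-2.452, -1.963, -0.0]
force: [-0.7, 0.5, 0.1]
opening: 0.0932
```

```bash
python3 snap.py n wrist
```

```text
10.6 [0.5801 0.0107 0.0161] local -0.0247 -0.0444 [-0.7  0.5  0.1]
```

View pics/n_wrist.png

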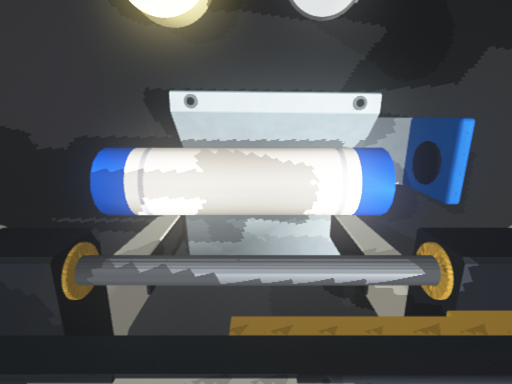

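>>> play_rows --series '[[[-1,0.0004,0.0016,0,0],[-1,0.0008,0.0032,0,0],[-1,0.0011,0.0048,0,0],[-1,0.0011,0.0048,0,0],[-1,0.0011,0.0048,0,0],[-1,0.0011,0.0048,0,0]]]'

```text
t: 11.25
tool_pos: [0.5813, 0.015, 0.0163]
orientation: [2.453, 1.963, 0.0]
force: [0.0, -0.5, 0.1]
opening: 0.0928
```

```bash
python3 snap.py o wrist
```

```text
11.25 [0.5813 0.015  0.0163] local -0.0245 -0.0399 [ 0.  -0.5  0.1]
```

View pics/o_wrist.png

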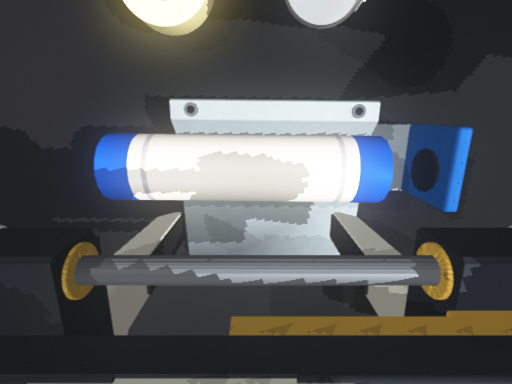

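The cartridge has dropped into the groove, lying at (243,167). The crest shows in front of it and the stop is ahead at (425,170). Next I'll lift, go round behind the free end and shut the fingers.

>>> play_rows --series '[[[-1,-0.001,-0.005,0.02,0],[-1,-0.001,-0.005,0.06,0],[-1,-0.001,-0.005,0.1,0],[0,-0.03,0.01,0.11,0],[1,-0.06,0.03,0.11,0],[1,-0.09,0.05,0.11,0],[1,-0.119,0.065,0.11,0],[1,-0.119,0.065,0.11,0]]]'

```text
t: 12.1
tool_pos: [0.4593, 0.0815, 0.1257]
orientation: [-2.45, -1.964, 0.002]
force: [0.1, 0.1, 0.7]
opening: 0.0577
```

>>> play_rows --series '[[[1,0,0,0,0],[1,0,0,0,0],[1,0,0,0,0],[1,0,0,0,0],[1,0,0,0,0]]]'

```text
t: 12.6
tool_pos: [0.4626, 0.0797, 0.1261]
orientation: [-2.453, -1.962, 0.0]
force: [0.5, -0.3, 0.5]
opening: 0.0171
```

```bash
python3 snap.py p wrist scene top
cat > w.py <<'E'
import sys
from h import *
c=dict(np.load(sys.argv[1]+"_top.npz"));im=c["color"]
hsv=cv2.cvtColor(im,cv2.COLOR_RGB2HSV)
m=cv2.inRange(hsv,(100,120,60),(125,255,255));n,l,st,ce=cv2.connectedComponentsWithStats(m)
for i in range(1,n):
    if st[i,4]>12 and 235<ce[i,0]<330 and 150<ce[i,1]<260:
        w=ray(c,ce[i],.028)[0,:2]-[.614,.0485];print("blue",ce[i],"local z=.028",.975*w[0]-.221*w[1],.221*w[0]+.975*w[1])
E
python3 w.py p
```

```text
12.6 [0.4626 0.0797 0.1261] local -0.1545 -0.003 [ 0.5 -0.3  0.5]
blue [274.28571429 170.14285714] local z=.028 0.08582996762157273 0.0007734682912769568
blue [272.76744186 180.72093023] local z=.028 0.04505819303154748 -0.0031612589309533284
```

View pics/p_wrist.png

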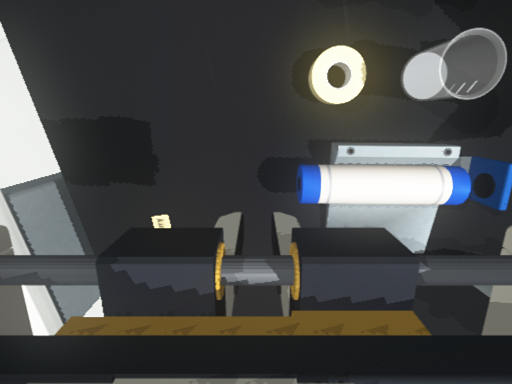

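View pics/p_top.png

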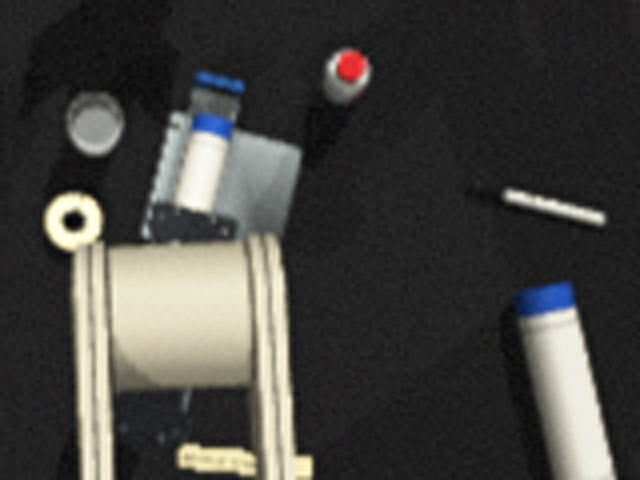

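View pics/p_scene.png

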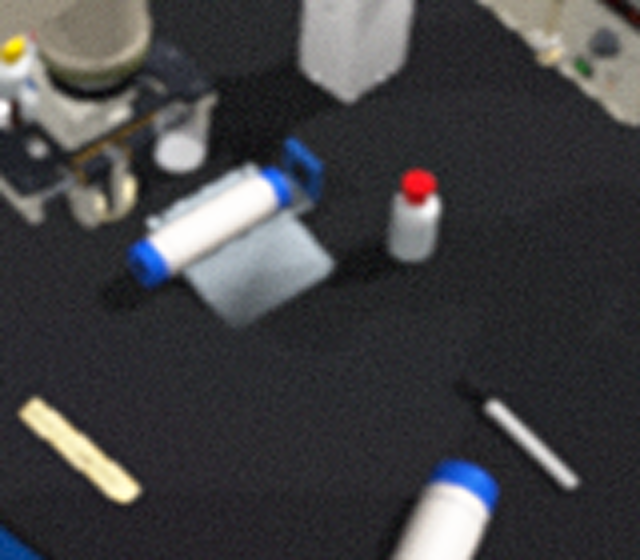

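The cartridge lies in the V in all views, at scene crop (215,225), with a gap left to the stop at (302,170). The bottle, beaker, tape and marker are where they were. I'll finish closing and check the closed finger shape.

>>> play_rows --series '[[[1,0,0,0,0],[1,0,0,0,0],[1,0,0,0,0],[1,0,0,0,0]]]'

```text
t: 13.15
tool_pos: [0.4623, 0.0801, 0.1263]
orientation: [2.453, 1.963, 0.0]
force: [-0.0, -0.5, 0.1]
opening: 0.0006
```

```bash
python3 snap.py q wrist
python3 - <<'E'
from h import *
c=dict(np.load("q_wrist.npz"));W=cloud(c)
G=np.array([[.975,.221],[-.221,.975]]);o=np.array([.614,.0485])
L=np.concatenate([(W[...,:2]-o)@G-[-.1545,-.003],W[...,2:]-.1261],-1)*1000
for v in (196,202,208,214,220,226,232,240):
    print(v,[(u,*L[v,u].round().astype(int).tolist()) for u in range(215,305,8)])
# end of cartridge
w=(W[...,:2]-o)@G;m=(W[...,2]>.035)&(W[...,2]<.06)&(abs(w[...,1]+.0033)<.015)
print("cart x range",np.percentile(w[m][:,0],[0.5,99.5]),"y mean of top",w[(W[...,2]>.044)&m].mean(0), np.percentile(W[...,2][m],95))
E
```

```text
13.15 [0.4623 0.0801 0.1263] local -0.1549 -0.0028 [-0.  -0.5  0.1]
196 [(215, -48, -20, -127), (223, -39, -20, -127), (231, -30, -20, -127), (239, -21, -21, -129), (247, -12, -20, -128), (255, -3, -21, -129), (263, 6, -20, -127), (271, 15, -21, -128), (279, 24, -20, -126), (287, 33, -21, -129), (295, 42, -20, -128), (303, 44, -7, -83)]
202 [(215, -49, -28, -128), (223, -40, -28, -128), (231, -30, -28, -128), (239, -21, -27, -127), (247, -12, -28, -129), (255, -3, -28, -128), (263, 6, -28, -128), (271, 15, -28, -128), (279, 24, -27, -128), (287, 34, -28, -128), (295, 43, -27, -128), (303, 45, -15, -87)]
208 [(215, -49, -35, -128), (223, -40, -35, -127), (231, -30, -35, -128), (239, -21, -35, -128), (247, -12, -35, -129), (255, -3, -35, -128), (263, 6, -35, -128), (271, 15, -35, -129), (279, 25, -35, -128), (287, 34, -34, -127), (295, 43, -34, -127), (303, 52, -35, -128)]
214 [(215, -49, -43, -129), (223, -40, -42, -129), (231, -31, -42, -128), (239, -22, -42, -129), (247, -7, 9, 13), (255, -2, 7, 9), (263, 3, 9, 13), (271, 8, 9, 14), (279, 25, -42, -128), (287, 34, -42, -128), (295, 
[... 404 characters left out ...]
 30), (263, 2, 9, 33), (271, 7, 9, 33), (279, 11, 9, 32), (287, 34, -57, -127), (295, 44, -57, -128), (303, 53, -57, -129)]
232 [(215, -13, 35, 102), (223, -11, 36, 103), (231, -8, 36, 103), (239, -6, 36, 103), (247, -4, 36, 102), (255, -2, 8, 38), (263, 2, 9, 41), (271, 3, 35, 102), (279, 5, 36, 102), (287, 7, 35, 102), (295, 10, 35, 102), (303, 12, 36, 103)]
240 [(215, -12, 35, 107), (223, -10, 36, 108), (231, -8, 35, 107), (239, -6, 35, 107), (247, -4, 35, 106), (255, -2, 8, 48), (263, 2, 9, 51), (271, 3, 35, 107), (279, 5, 36, 108), (287, 7, 36, 108), (295, 9, 36, 107), (303, 11, 35, 107)]
cart x range [-0.11187305  0.08264533] y mean of top [-0.02084102 -0.00253761] 0.047104051198782054
```

View pics/q_wrist.png

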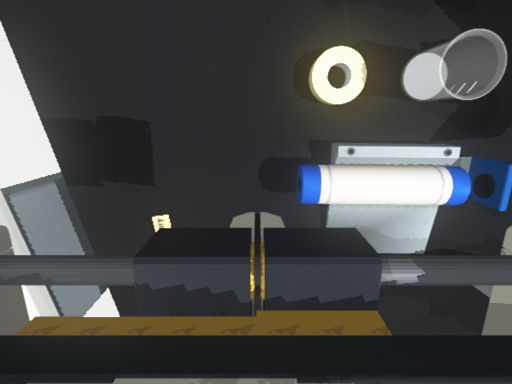

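Shut, the fingers taper towards the tip in this view, but their broad front face is flat. So I'll turn the tool −90°, push with that face, and have the camera looking over the cartridge at the stop.

>>> play_rows --series '[[[1,0,0,0,-0.13],[1,0,0,0,-0.26],[1,0,0,0,-0.39],[1,0,0,0,-0.52],[1,0,0,0,-0.65],[1,0,0,0,-0.78],[1,0,0,0,-0.91],[1,0,0,0,-1.04]]]'

```text
t: 14.0
tool_pos: [0.4623, 0.08, 0.1263]
orientation: [3.105, 0.476, 0.0]
force: [-0.5, 0.5, -0.1]
opening: 0.0005
```

>>> play_rows --series '[[[1,0,0,0,-0.13],[1,0,0,0,-0.26],[1,0,0,0,-0.39],[1,0,0,0,-0.535],[1,0,0,0,-0.535]]]'

```text
t: 14.5
tool_pos: [0.4623, 0.08, 0.1263]
orientation: [3.121, -0.357, 0.0]
force: [-0.2, -0.4, 0.1]
opening: 0.0003
```

>>> play_rows --series '[[[1,0,0,-0.03,0],[1,0,0,-0.06,0],[1,0,0,-0.085,0],[1,0,0,-0.105,0],[1,0,0,-0.117,0],[1,0,0,-0.12,0],[1,0,0,-0.12,0]]]'

```text
t: 15.2
tool_pos: [0.4624, 0.08, 0.0064]
orientation: [3.122, -0.351, -0.0]
force: [-0.2, -0.9, 0.3]
opening: 0.0005
```

```bash
python3 snap.py r wrist scene; python3 -c "
from plant import sensors;s=sensors.read_state();print(s['orientation'],s['q'])"
```

```text
15.2 [0.4624 0.08   0.0064] local -0.1548 -0.0028 [-0.2 -0.9  0.3]
[-3.12150231e+00  3.51684444e-01 -2.81591749e-03] [ 6.20675150e-02 -2.12628627e-02  2.03163890e+00  2.68378270e-05
  1.12939191e+00  1.85723644e+00]
```

View pics/r_wrist.png

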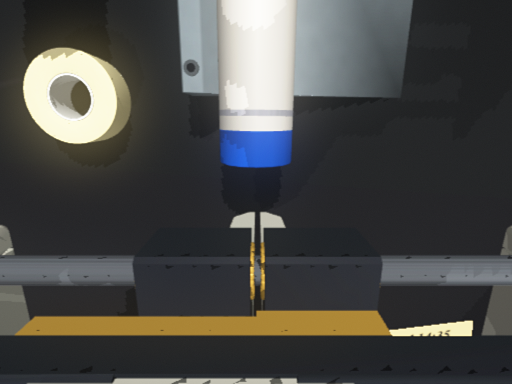

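View pics/r_scene.png

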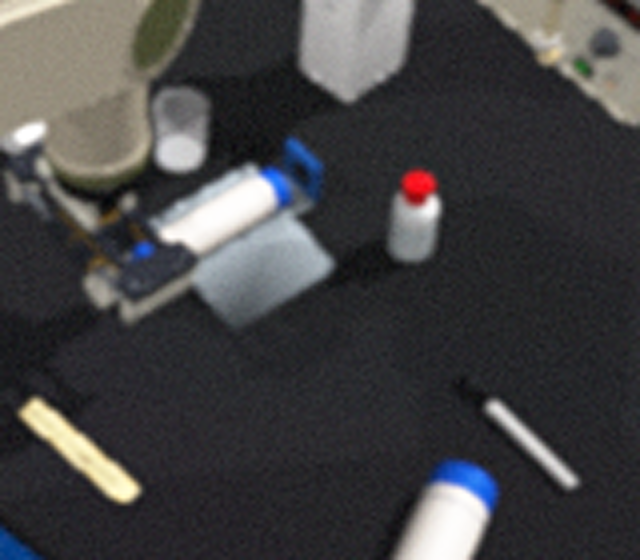

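The fingers are lined up with the free end: cap centre at (256,150), fingers at (257,215). I'll approach, then push along the groove.

>>> play_rows --series '[[[1,0.005,-0.001,0,0],[1,0.01,-0.0022,0,0],[1,0.015,-0.0033,0,0],[1,0.02,-0.0044,0,0],[1,0.024,-0.0054,0,0],[1,0.028,-0.0063,0,0],[1,0.031,-0.007,0,0],[1,0.034,-0.0077,0,0]]]'

```text
t: 16.1
tool_pos: [0.4962, 0.0723, 0.0061]
orientation: [3.122, -0.353, -0.001]
force: [-2.6, -0.4, 1.5]
opening: 0.0007
```

>>> play_rows --series '[[[1,0.002,-0.0005,0,0],[1,0.004,-0.001,0,0],[1,0.006,-0.0014,0,0],[1,0.008,-0.0018,0,0],[1,0.01,-0.0022,0,0],[1,0.012,-0.0027,0,0],[1,0.014,-0.0032,0,0],[1,0.016,-0.0036,0,0]]]'

```text
t: 16.9
tool_pos: [0.5125, 0.0687, 0.0062]
orientation: [3.122, -0.353, 0.0]
force: [-2.5, 0.0, 0.2]
opening: 0.0007
```

```bash
python3 snap.py s wrist scene
```

```text
16.9 [0.5125 0.0687 0.0062] local -0.1034 -0.0028 [-2.5  0.   0.2]
```

View pics/s_wrist.png

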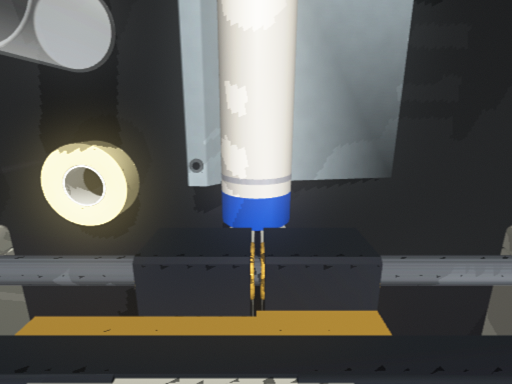

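View pics/s_scene.png

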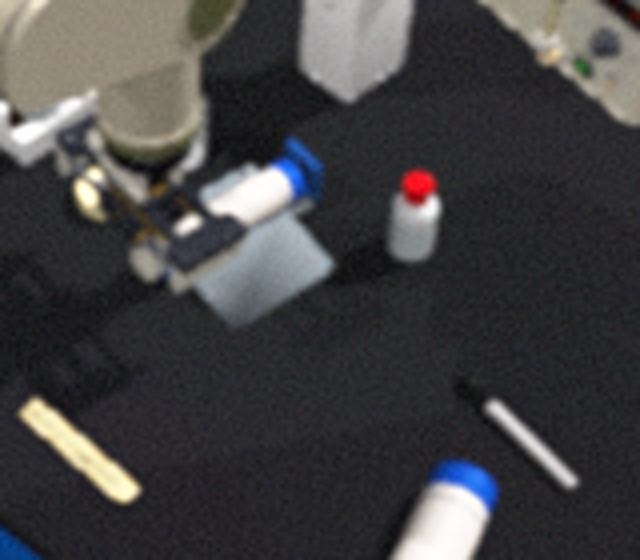

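It is sliding at a steady 2.5 N, with roughly 9 mm left to the stop. I'll continue slowly.

>>> play_rows --series '[[[1,0.001,-0.0002,0,0],[1,0.002,-0.0004,0,0],[1,0.003,-0.0007,0,0],[1,0.004,-0.0009,0,0],[1,0.005,-0.0011,0,0],[1,0.006,-0.0013,0,0]]]'

```text
t: 17.6
tool_pos: [0.5183, 0.0674, 0.0062]
orientation: [3.122, -0.353, -0.0]
force: [-2.3, -1.0, 1.6]
opening: 0.0002
```

>>> play_rows --series '[[[1,0.0005,-0.0001,0,0],[1,0.001,-0.0002,0,0],[1,0.0015,-0.0003,0,0],[1,0.002,-0.0004,0,0]]]'

```text
t: 18.0
tool_pos: [0.5203, 0.067, 0.0062]
orientation: [3.122, -0.353, -0.0]
force: [-3.1, -1.1, 0.3]
opening: 0.0004
```

>>> play_rows --series '[[[1,0.0005,-0.0001,0,0],[1,0.001,-0.0002,0,0],[1,0.0015,-0.0003,0,0]]]'

```text
t: 18.3
tool_pos: [0.5216, 0.0667, 0.0061]
orientation: [3.122, -0.353, -0.001]
force: [-4.4, -0.6, 1.8]
opening: 0.0007
```

>>> play_rows --series '[[[1,0.0005,-0.0001,0,0],[1,0.001,-0.0002,0,0]]]'

```text
t: 18.5
tool_pos: [0.5216, 0.0668, 0.0059]
orientation: [-3.122, 0.353, 0.004]
force: [-9.7, 1.1, 4.7]
opening: 0.0003
```

```bash
python3 snap.py u scene wrist
```

```text
18.5 [0.5216 0.0668 0.0059] local -0.0942 -0.0026 [-9.7  1.1  4.7]
```

View pics/u_scene.png

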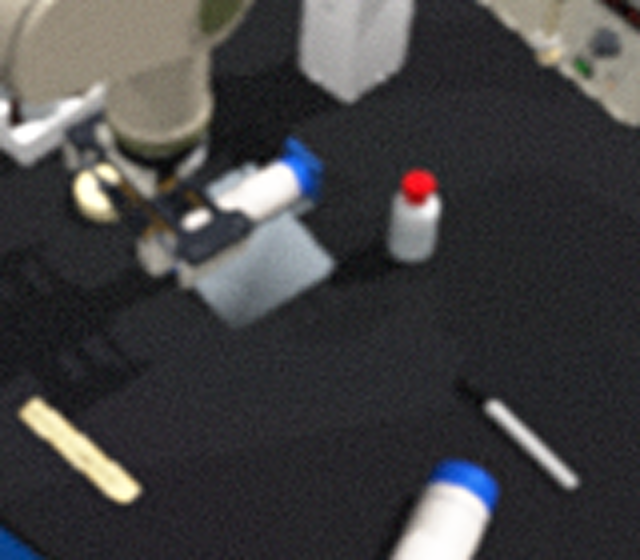

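The force rose to 10 N with the tool stopped at local x = −94 mm, which is the predicted contact point. I'll back straight off and lift away.

>>> play_rows --series '[[[1,-0.001,0.0002,0,0],[1,-0.003,0.0007,0,0],[1,-0.01,0.0022,0,0],[1,-0.025,0.0055,0,0],[1,-0.045,0.01,0.02,0],[1,-0.06,0.013,0.06,0],[1,-0.08,0.017,0.1,0],[1,-0.1,0.022,0.14,0]]]'

```text
t: 19.4
tool_pos: [0.4217, 0.0887, 0.1476]
orientation: [-3.122, 0.353, -0.001]
force: [0.5, 1.0, 0.5]
opening: 0.0006
```

>>> play_rows --series '[[[1,0,0.03,0.03,0],[1,0,0.07,0.05,0],[1,0,0.11,0.05,0],[1,0,0.15,0.05,0],[1,0,0.19,0.05,0],[1,0,0.19,0.05,0]]]'

```text
t: 20.0
tool_pos: [0.422, 0.2826, 0.1963]
orientation: [-3.12, 0.347, -0.0]
force: [-0.2, -0.8, -1.0]
opening: 0.0003
```

```bash
python3 snap.py v scene top; python3 w.py v
python3 - <<'E'
from h import *
for f in "av":
    c=dict(np.load(f+"_top.npz"));hsv=cv2.cvtColor(c["color"],cv2.COLOR_RGB2HSV)
    m=((hsv[...,2]>110)|(cv2.inRange(hsv,(100,120,60),(125,255,255))>0)|(cv2.inRange(hsv,(0,150,100),(10,255,255))>0)).astype(np.uint8);n,l,st,ce=cv2.connectedComponentsWithStats(m)
    print(f,[(ce[i].round(1).tolist(),int(st[i,4])) for i in range(1,n) if st[i,4]>15 and 225<ce[i,0]<380 and 155<ce[i,1]<225])
c=dict(np.load("v_top.npz"));W=cloud(c);G=np.array([[.975,.221],[-.221,.975]]);w=(W[...,:2]-[.614,.0485])@G
m=(w[...,0]>-.12)&(w[...,0]<.06)&(abs(w[...,1])<.03)&(W[...,2]>.038)&(W[...,2]<.06);q=w[m];print("top ridge",q.min(0),q.max(0),q.mean(0),np.median(W[...,2][m]))
E
```

```text
20.0 [0.422  0.2826 0.1963] local -0.2389 0.1858 [-0.2 -0.8 -1. ]
blue [274.54878049 172.19512195] local z=.028 0.07841293147697134 -0.002046344119615528
blue [265.         211.45098039] local z=.028 -0.07519892754436645 -0.0022259466376796065
a [([286.8, 185.4], 118735), ([306.3, 168.0], 102), ([274.5, 169.9], 37), ([243.5, 182.2], 112), ([273.6, 195.8], 882), ([315.7, 210.5], 446), ([358.2, 201.2], 74), ([237.8, 205.0], 149)]
v [([281.6, 188.9], 124055), ([306.6, 167.4], 90), ([273.7, 193.9], 1100), ([243.5, 182.1], 112), ([358.3, 201.2], 75), ([237.8, 205.0], 151)]
top ridge [-0.08167262 -0.02121324] [0.05933742 0.01609017] [-0.01018189 -0.00271229] 0.04503708069638642
```

View pics/v_scene.png

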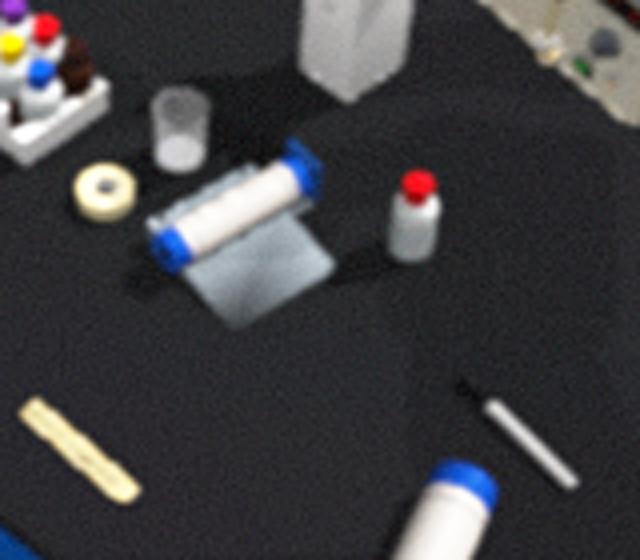

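View pics/v_top.png

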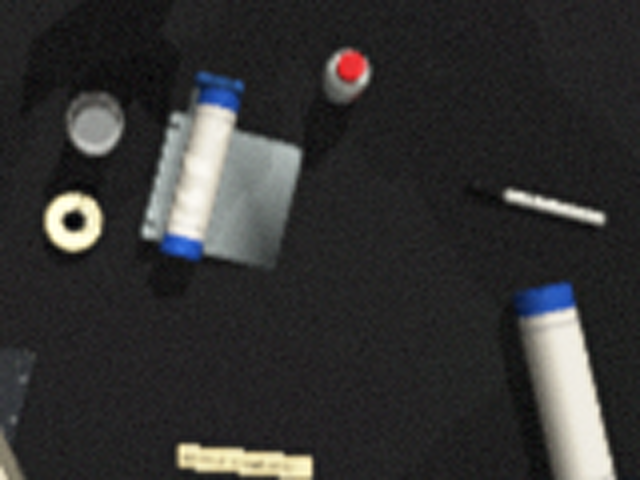

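The cartridge lies in the groove with its far cap against the blue stop, at scene crop (300,175) and top crop (218,95). The bottle, beaker, tape and marker are at their earlier pixels. Handing in.

```bash
python3 -c "
from plant import robot;print(robot.close_job())"
```

```text
the job is handed in; nothing more can be done
None
```

The small white cartridge is in the V-groove with its end against the blue stop. I handed the job in at about 20 s of the 45 s allowed. I rolled it up the ramp with the open fingers, then pushed it along the groove with the fingers shut.

**Last checks:**
- **Stop:** At the end of the push, the force on the tool rose from about 2.5 N to 10 N and the tool stopped moving, so the cartridge was against the stop. In the last pictures its pushed end is at about x = −85 mm in the cradle frame, where it should be.
- **Groove:** The top-view depth puts the cartridge's axis at y ≈ −2.7 mm (target −3.3 mm). Its top measured about 45 mm high against 48 mm expected; depth readings ran 2–3 mm low throughout.
- **Other objects:** The beaker, tape roll and marker are at the same pixels as before. The bottle's outline moved by about 0.6 pixel (roughly 2 mm). I put this down to lighting, because its cap is at the same pixel in the crops and no finger came near it.
- **Arm:** It ended well clear, touching nothing.

**What disagreed:** The wrist depth and the contact force both put the visible fingertips about 10 mm behind the TCP, not 14 mm ahead as `robot.tip_reach` says. Because of that, the first push briefly pressed on top of the cartridge with about 12 N and moved it a few millimetres. I lifted off, lowered the fingers about 24 mm and pushed again without trouble.

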